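Hang the format wheel on the inclined feeder's drive spindle

ROBOT

A 6-joint arm with a two-finger parallel gripper is mounted at the origin on the work surface. World frame = base frame: x ahead of the robot, y to its left, z up, the work surface at z = 0. Lengths are in m, angles in degrees, forces in N, time in s.
With the tool pointing down it reaches from about 0.375 to 0.9 m from the base axis. Payload 3.1 kg.
Tool frame: the origin (TCP) lies on the centre line of the jaws, within the pads' length; the fingertips stand 25 mm ahead of it and the grasp point (between the pads) lies 6 mm ahead of it; z points along the fingers, y is the line along which they close (so a half turn about z gives the same grasp; the last joint's range is limited). The gripper opens to 87 mm and grips with 3 to 60 N. Pads are 19 mm wide; open, the fingers measure 117 mm over their backs; the gripper's body (75 mm by 190 mm) begins 51 mm behind the grasp point.
Start: joints at [-10.227, 30.224, 82.088, -0, 67.689, -10.227], TCP at [0.625, 0, 0.248] pointing down, gripper open.
Joint ranges: [-176.69, 176.69], [-43.24, 126.21], [12.49, 139.97], [-82, 262], [0, 151.66], [-163.58, 163.58]. Speed limits (degrees/s): [159.86, 159.86, 180, 180, 180, 180].

INTERFACE

Orientations are given as a 3x3 rotation matrix whose columns are the frame's x, y, z axes.
In Python, from rig import read_state, capture, camera_params, hand_in gives the robot as it stands.
- The arm moves only by the tool apply_moves, never from a script. Its argument "rows" is a list of rows, each an object of numbers: "x", "y", "z": the shift along the tool's x, y, z in mm; "rx", "ry", "rz": the turn, a rotation vector about the tool's x, y, z in units of 6 degrees (1.0 is 6 degrees); "claw": the closure in counts, from 0 (fully open) to 255 (shut). A call has 1 to 10 rows; each row is the pose to reach, as a shift and turn from the pose commanded when the call began, along the tool's axes at that moment; what a row does not reach only later rows make up. A row lasts 1/8 s, in which the tool goes at most 62.5 mm and 10.7 degrees, less where a joint would pass 70% of its speed; a pose out of reach is approached as far as the arm can. A call with a gripper value outside its range is refused whole. The fingers move at their own pace and stop on an object; the grip force is fixed at half the most. Time passes only in rows, so rows that repeat a pose let the fingers close. It gives the time, the measured TCP pose, the force, the opening and the grip force at its end, in the units of the state.
- read_state(): the state, without advancing time (a new reading comes with each control period).
- capture(name): name is "scene" or "side" or "wrist"; returns (picture, depth): 480x640x3 uint8, red, green, blue; 480x640 float32, m along the optical axis (not along the pixel's ray), 0 where there is no reading.
- camera_params(name): a dict with "fx", "fy", "cx", "cy" (pixels), "xyz" and "orientation" of the camera in the world. Camera axes: x right, y up, looking along -z (the intrinsics and any distortion apply to the point x, -y, -z); pixel columns grow to the right and rows downward; lengths in m; the calibration is good to about 2 mm. A picture is of the moment at which its call begins: read the wrist's pose just before it. camera_params takes no time and is no camera call; for the wrist camera it gives the pose at the moment of the call.
- hand_in(): hands the job in; it is judged then, once.
The state is a dict: "time_s": time; "joint_positions": joint angles; "qvel": joint speeds; "tau": joint torques, N m; "position": TCP position; "tcp_rot": TCP orientation; "force": force on the tool from outside, world axes, zero at the start; "moment": the same for the moment, N m; "opening": opening from 0.0 (shut) to 1.0 (fully open); "grasp_force": force on a finger pad.
Only numpy, scipy, OpenCV 4.12 (cv2) and the standard library are available. Lean on these libraries where they do the work, as an engineer would, in place of code of your own. Each camera call takes 0.05 s, during which the arm holds its last target. There are 200 camera calls.

TASK

Fit the blue pocket wheel to the inclined disc feeder: hang it on the slanted drive spindle, knob outwards, sliding it on along the spindle, then turn it lightly against the cross pin until the slot in its back drops over the pin, and leave it let go and fully home on the shoulder. Feel your way and do not force it (the gearbox must not take more than a light hand push, under 25 N), and leave the orange wheel, the red puck and the screwdriver where they are.

Things in the scene. Friction and masses are not known exactly. Their poses are not given: they have to be found in the camera images.
- blue_wheel: Pocket wheel to fit, lying back face down: blue disc 110 mm across, 11 mm thick, 8 teeth; on its front an aluminium hub (the knob), 40 mm diameter, its end 52 mm from the back face. Through bore 18 mm diameter. 0.17 to 0.35 kg. Origin: centre of the back face; z: axis, from back face to hub end. x and y: the two slots in the back (see blue_slots).
- blue_slots (a point): Centre of the roof of the cross slot in the blue wheel's back, on the axis, 11 mm above the back face. The cross is two slots at right angles through the axis, along the wheel's x and y: each 10 mm wide, 11 mm deep, open to the back, reaching 28 mm from the axis.
- orange_wheel: The other format wheel, same shape and size with an orange disc; not to be moved. Origin: centre of the back face, z up the hub.
- puck_red: Red sample puck standing on the bench, 40 mm diameter, 25 mm high; not to be moved. Origin: centre of its underside.
- driver: Screwdriver with a red handle lying on the bench, 180 mm long; not to be moved. Origin within it; x along it.
- feeder: Inclined disc feeder, bolted down: aluminium base 250 x 230 mm with a frame that carries the white face plate, motor behind it. Origin on the bench right below the spindle's foot; at yaw 0 the spindle leans to -x. A sensor and a deflector stand on the plate, 68 mm or more from the axis, up to 22 mm above the shoulder. The wheel must never press on any part of the feeder with more than 25 N.
- head: Inclined head of the feeder. Origin: centre of the shoulder on which the wheel's back face sits when home, 180 mm above the bench. z: along the spindle, outwards, 58 degrees above level. x: up the white plate (185 x 200 mm, 2 mm below the shoulder). Blue rim round the lower half (-x) of the wheel's place: inside radius 62 mm, 18 mm above the shoulder.
- spindle_tip (a point): End of the steel spindle, on its axis, 40 mm from the shoulder. The spindle is 16 mm in diameter; its last 6 mm taper to 8 mm.
- cross_pin (a point): Centre of the brass cross pin, a 7 x 7 mm bar through the spindle at right angles, on the axis 5.5 mm above the shoulder, reaching 22 mm from the axis each way. It stands at any angle about the axis (motor stopped anywhere; the point does not turn with it); the gearbox holds it against 0.16 N m. A wheel rests on it 9 mm short of home until a slot lines up within about 4 degrees.
Mind the look-alikes: they are no part of the job. What is meant by the blue_wheel is not black or pink, and is the smaller of those in its own colour.

How it is judged:
By the outcome, as a careful person would: the job done as asked, in the order asked, and still so for the second after the job is handed in, with the robot touching nothing.
It also fails if it takes over 64 s, if anything falls off the work surface, if the arm or the gripper's body presses on something with over 40 N, if the wrist force passes 120 N, or if a joint passes its speed limit or range.

## Working session

There is one attempt and no reset: what is moved stays moved. The work goes in short steps, Python scripts to look and compute and a tool call to move; the robot and the scene stay as the last step left them, time stands still between calls to the robot, and variables do not carry over. Pictures are saved under pics/ and viewed, at most 10 in all, crops included, and the job is handed in when it is done.

Besides the shell and the picture viewer there is one more tool, called after ">>>" by a JSON object that holds its "method" and its "body", one argument or row to a line. apply_moves: Moves the arm, as the interface text tells. Its arguments: {"type":"object","properties":{"rows":{"type":"array"}},"required":["rows"]}

```bash
mkdir -p pics; ls; cat > h.py <<'E'
import numpy as np,cv2
from rig import *
def grab(n,tag):
    p=camera_params(n); im,d=capture(n); np.savez(f'pics/{tag}.npz',im=im,d=d,**{k:np.array(p[k]) for k in('fx','fy','cx','cy','xyz','orientation')}); return im,d,p
def load(tag):
    z=np.load(f'pics/{tag}.npz'); return z['im'],z['d'],{k:z[k] for k in z.files}
def ray(p,u,v):
    d=np.stack([(np.asarray(u,float)-p['cx'])/p['fx'],-(np.asarray(v,float)-p['cy'])/p['fy'],-np.ones_like(np.asarray(u,float))],-1)
    return d@np.array(p['orientation']).T
def pts(p,d,u,v): return np.array(p['xyz'])+ray(p,u,v)*d[v,u][...,None]
def plane(p,u,v,z):
    r=ray(p,u,v); o=np.array(p['xyz']); return o+r*((z-o[2])/r[...,2])[...,None]
E
python3 - <<'E'
from h import *
ims=[]
for n in('scene','side'):
    im,d,p=grab(n,n+'0'); ims.append(im); print(n,p)
    cv2.imwrite(f'pics/{n}0.png',im[:,:,::-1])
E
```

```text
pics
scene {'fx': 547.1572047344555, 'fy': 547.1572047344555, 'cx': 329.79949121115425, 'cy': 236.75503717952589, 'xyz': array([ 0.8116006 , -0.63047909,  0.89441196]), 'orientation': array([[ 0.8773162 , -0.35082378,  0.32747361],
       [ 0.47952682,  0.66817746, -0.56885228],
       [-0.01924358,  0.65609569,  0.75443232]])}
side {'fx': 592.1198205171206, 'fy': 592.1198205171206, 'cx': 314.6304839356403, 'cy': 239.45243188221366, 'xyz': array([ 0.39302834, -1.00278808,  1.10074098]), 'orientation': array([[ 0.99463399,  0.07754   , -0.06848921],
       [-0.10339335,  0.72191299, -0.68421594],
       [-0.00361085,  0.68762576,  0.72605632]])}
```

View pics/scene0.png

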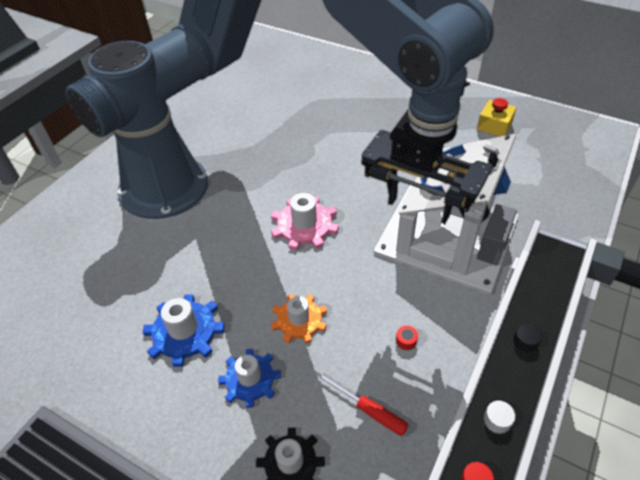

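View pics/side0.png

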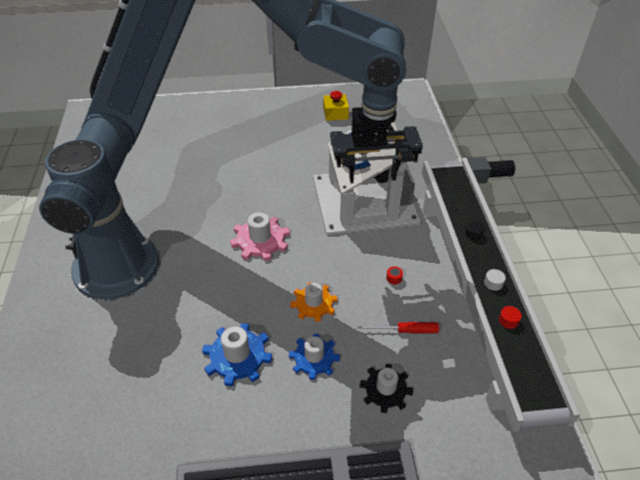

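Scene view: blue wheels at (183,328) (large) and (249,375) (small). The description means the smaller of the blue ones, so I take (249,375). Orange is at (299,318), puck at (406,338), driver at (370,405). The feeder is at about (450,220), partly hidden by the gripper. Next I'll measure and make one crop.

```bash
python3 - <<'E'
from h import *
for tag in('scene0','side0'):
    im,d,p=load(tag); hsv=cv2.cvtColor(im,cv2.COLOR_RGB2HSV)
    m=((hsv[...,0]>105)&(hsv[...,0]<122)&(hsv[...,1]>170)&(hsv[...,2]>80)).astype(np.uint8)
    n,l,st,c=cv2.connectedComponentsWithStats(m)
    for i in range(1,n):
        if st[i,4]<100: continue
        v,u=np.nonzero(l==i); P=pts(p,d,u,v); P=P[d[v,u]>0]
        t=P[(P[:,2]>.006)&(P[:,2]<.017)]
        if len(t)<50: print(tag,'other',c[i],st[i],P.mean(0).round(3)); continue
        (x,y),r=cv2.minEnclosingCircle((t[:,:2]*1000).astype(np.float32)); print(tag,c[i].round(),st[i,4],'centre',x,y,'r',r,'medz',np.median(P[:,2]))
    # hub top & whole scene cloud
    v,u=np.mgrid[0:480,0:640]; P=pts(p,d,u,v)
    hub=(P[...,2]>.045)&(P[...,2]<.06)&(d>0)&(P[...,0]<.75)&(P[...,0]>.2)&(hsv[...,1]<80)
    n,l,st,c=cv2.connectedComponentsWithStats(hub.astype(np.uint8))
    for i in range(1,n):
        if st[i,4]>60: 
            q=P[l==i]; (x,y),r=cv2.minEnclosingCircle((q[:,:2]*1000).astype(np.float32)); print(' hub',c[i].round(),st[i,4],x,y,r,np.median(q[:,2]))
im,d,p=load('scene0'); a=cv2.resize(im[280:430,140:340],(800,600),interpolation=cv2.INTER_CUBIC); cv2.imwrite('pics/c1.png',a[:,:,::-1])
E
```

```text
scene0 [185. 336.] 2045 centre 294.3208923339844 -293.72149658203125 r 74.97805786132812 medz 0.01596070707674163
scene0 [251. 382.] 1217 centre 459.50274658203125 -315.7645568847656 r 53.6124267578125 medz 0.011766017222938074
 hub [541.  25.] 489 598.04150390625 1054.75537109375 151.75071716308594 0.052402850984169635
 hub [303. 216.] 122 358.9206237792969 42.04178237915039 27.314512252807617 0.05217308543143234
 hub [405. 241.] 89 581.71435546875 76.14042663574219 20.258567810058594 0.05255791094026796
 hub [486. 249.] 74 735.5530395507812 122.06541442871094 14.194600105285645 0.052286394267254954
 hub [461. 261.] 74 701.5911865234375 73.2643814086914 15.277454376220703 0.05161079966464499
 hub [297. 306.] 292 472.09783935546875 -168.4876708984375 20.349166870117188 0.05196712296464445
 hub [181. 325.] 142 300.935791015625 -297.630126953125 25.564361572265625 0.05217490291639976
 hub [246. 366.] 359 457.5408630371094 -315.84027099609375 20.831092834472656 0.05210408803760447
 hub [288. 452.] 477 596.5291137695312 -405.5309143066406 20.64188003540039 0.05224531035774249
side0 [239. 359.] 1493 centre 295.7652282714844 -291.5385437011719 r 76.42184448242188 medz 0.014302967166474723
side0 [314. 360.] 822 centre 459.4928283691406 -314.73748779296875 r 53.85432052612305 medz 0.010154062342433212
 hub [226.   1.] 132 290.1966247558594 1309.7352294921875 89.95787048339844 0.05212440840544641
 hub [259. 231.] 89 357.69427490234375 42.455692291259766 26.74870491027832 0.05249262173828684
 hub [313. 290.] 175 472.718505859375 -166.82403564453125 21.285871505737305 0.050617830032788635
 hub [314. 345.] 224 458.3771057128906 -312.8397521972656 21.67915153503418 0.050663872643869734
 hub [236. 350.] 109 295.3839416503906 -298.3197021484375 25.9986629486084 0.05263868878523614
 hub [388. 377.] 246 598.3307495117188 -403.9555969238281 20.731491088867188 0.05105047327451451
```

View pics/c1.png

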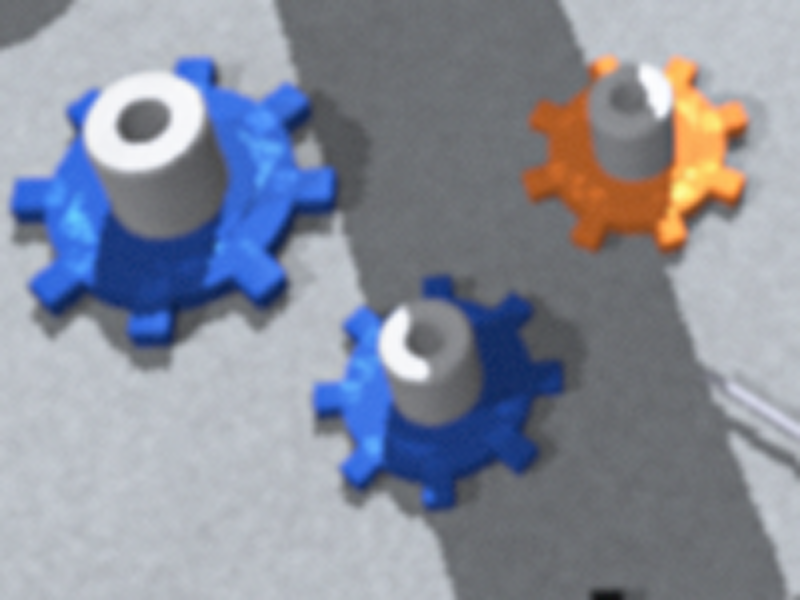

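Crop: the small blue wheel is at scene (249,375). Its tip radius measures 54 mm, i.e. the 110 mm wheel, against 75 mm for the large one. Its centre is near (458.5,-315) mm.

```bash
python3 -c "
from rig import *
s=read_state();print(s['tcp_rot'],s['position'],s['time_s'],s['force'])"
```

```text
[[ 5.44297262e-05  9.99998058e-01 -1.97022732e-03]
 [ 9.99999935e-01 -5.37281612e-05  3.56134480e-04]
 [ 3.56027932e-04 -1.97024658e-03 -9.99997996e-01]] [6.24361426e-01 1.26096955e-04 2.46661226e-01] 0.1 [-0.18191051  0.17842886 -0.65853506]
```

>>> {"method": "apply_moves", "body": {
  "rows": [
    {"x":-60,"y":-32,"z":10,"claw":0},
    {"x":-120,"y":-64,"z":20,"claw":0},
    {"x":-180,"y":-95,"z":35,"claw":0},
    {"x":-240,"y":-127,"z":50,"claw":0},
    {"x":-290,"y":-155,"z":70,"claw":0},
    {"x":-315,"y":-166,"z":80,"claw":0},
    {"x":-315,"y":-166,"z":80,"claw":0}
  ]
}}

```text
validation failed for argument at $.ro...
```

```bash
python3 - <<'E'
from h import *
s=read_state();print(s['position'],s['time_s'],s['joint_positions'])
for n in('scene','side','wrist'):
    im,d,p=grab(n,n+'1'); 
    cv2.imwrite(f'pics/{n}1.png',im[:,:,::-1])
print(p)
im,d,p=load('scene1'); a=cv2.resize(im[90:300,360:560],(570,600),interpolation=cv2.INTER_CUBIC); cv2.imwrite('pics/c2.png',a[:,:,::-1])
# white plate cloud
v,u=np.mgrid[90:300,360:540]
for t in('scene1','side1'):
    im,d,p=load(t); v,u=np.mgrid[0:480,0:640]; P=pts(p,d,u,v); ok=(d>0)&(P[...,2]>.05)&(P[...,2]<.35)&(P[...,0]>.5)&(P[...,0]<.85)&(P[...,1]>-.05)&(P[...,1]<.35)
    q=P[ok]; rng=np.random.default_rng(0); best=(0,)
    for _ in range(1500):
        a=q[rng.choice(len(q),3,False)]; n=np.cross(a[1]-a[0],a[2]-a[0]); L=np.linalg.norm(n)
        if L<1e-5: continue
        n/=L; n*=np.sign(n[2]); 
        if abs(n[2]-np.sin(np.radians(58)))>.04: continue
        k=np.abs((q-a[0])@n)<.003
        if k.sum()>best[0]: best=(k.sum(),n,k)
    k=best[2]; c=q[k].mean(0); n=np.linalg.svd(q[k]-c,full_matrices=False)[2][2]; n*=np.sign(n[2]); print(t,best[0],len(q),c,n,'elev',np.degrees(np.arcsin(n[2])),'az',np.degrees(np.arctan2(n[1],n[0])))
E
```

```text
[6.24361426e-01 1.26096955e-04 2.46661226e-01] 0.1 [-1.02290172e+01  3.02729568e+01  8.21518449e+01  3.68380110e-05
  6.76899134e+01 -1.02259327e+01]
{'fx': 358.66200563475405, 'fy': 358.66200563475405, 'cx': 321.09823169333276, 'cy': 239.41424518727146, 'xyz': array([0.62444161, 0.08011459, 0.3846923 ]), 'orientation': array([[ 9.99999175e-01, -2.12711268e-04,  1.26680571e-03],
       [-1.66118192e-04,  9.56498107e-01,  2.91738486e-01],
       [-1.27375333e-03, -2.91738455e-01,  9.56497282e-01]])}
scene1 2252 13723 [0.64598629 0.15371574 0.18447493] [-0.52414817 -0.0306968   0.85107367] elev 58.328640857097184 az -176.64829404886163
side1 939 6829 [0.62187198 0.11232143 0.16610208] [-0.52586417 -0.02681241  0.85014585] elev 58.22753659083879 az -177.08116889902894
```

View pics/c2.png

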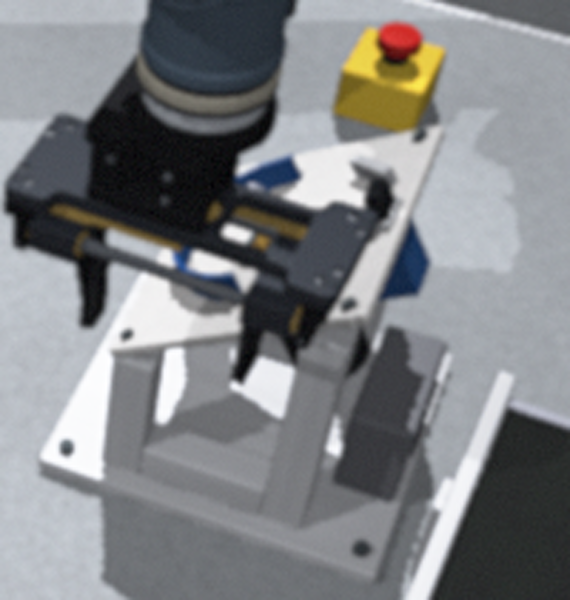

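View pics/wrist1.png

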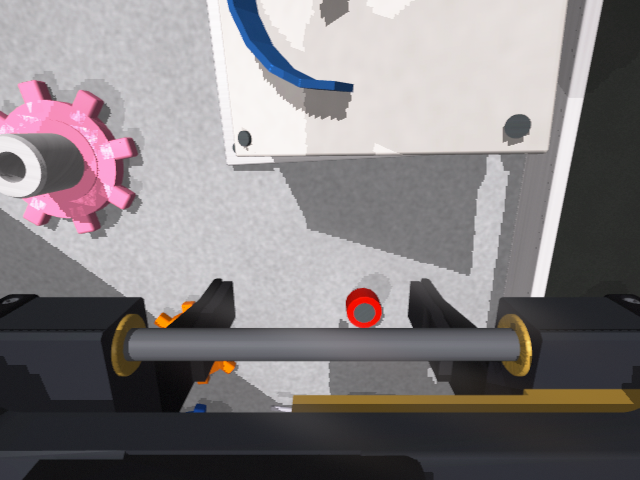

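The move call was refused, so the pictures show the arm still at the start: the gripper covers the spindle, and the plate normal points to about azimuth -177°, elevation 58°. I'll resend with every field given.

>>> {"method": "apply_moves", "body": {
  "rows": [
    {"x":-60,"y":-32,"z":10,"rx":0,"ry":0,"rz":0,"claw":0},
    {"x":-120,"y":-64,"z":20,"rx":0,"ry":0,"rz":0,"claw":0},
    {"x":-180,"y":-95,"z":35,"rx":0,"ry":0,"rz":0,"claw":0},
    {"x":-240,"y":-127,"z":50,"rx":0,"ry":0,"rz":0,"claw":0},
    {"x":-290,"y":-155,"z":70,"rx":0,"ry":0,"rz":0,"claw":0},
    {"x":-315,"y":-166,"z":80,"rx":0,"ry":0,"rz":0,"claw":0},
    {"x":-315,"y":-166,"z":80,"rx":0,"ry":0,"rz":0,"claw":0}
  ]
}}

```text
time_s: 1.12
position: [0.4571, -0.318, 0.1663]
tcp_rot: [[0.006, 1.0, -0.001], [1.0, -0.006, 0.001], [0.001, -0.001, -1.0]]
force: [0.3, 0.6, 0.9]
opening: 1.003
grasp_force: 0.0
```

```bash
python3 - <<'E'
from h import *
s=read_state();print(s['position'],s['joint_positions'])
for n in('scene','side'):
    im,d,p=grab(n,n+'1'); 
a=load('scene1')[0]; b=load('side1')[0]
A=cv2.resize(a[110:290,370:550],(400,400),interpolation=cv2.INTER_CUBIC);B=cv2.resize(b[90:250,290:450],(400,400),interpolation=cv2.INTER_CUBIC)
cv2.imwrite('pics/c3.png',np.hstack([A,B])[:,:,::-1])
for t in('scene1','side1'):
    im,d,p=load(t); v,u=np.mgrid[0:480,0:640]; P=pts(p,d,u,v); ok=(d>0)&(P[...,2]>.05)&(P[...,2]<.35)&(P[...,0]>.5)&(P[...,0]<.85)&(P[...,1]>-.05)&(P[...,1]<.35)
    q=P[ok]; rng=np.random.default_rng(0); best=(0,)
    for _ in range(1500):
        a=q[rng.choice(len(q),3,False)]; n=np.cross(a[1]-a[0],a[2]-a[0]); L=np.linalg.norm(n)
        if L<1e-5: continue
        n/=L; n*=np.sign(n[2]); 
        if abs(n[2]-np.sin(np.radians(58)))>.04: continue
        k=np.abs((q-a[0])@n)<.003
        if k.sum()>best[0]: best=(k.sum(),n,k)
    k=best[2]; c=q[k].mean(0); n=np.linalg.svd(q[k]-c,full_matrices=False)[2][2]; n*=np.sign(n[2]); print(t,best[0],len(q),c,n,'elev',np.degrees(np.arcsin(n[2])),'az',np.degrees(np.arctan2(n[1],n[0])))
    # plane frame
    X=np.array([0,0,1.])-n*n[2]; X/=np.linalg.norm(X); Y=np.cross(n,X); W=(q-c)@np.c_[X,Y,n]*1000
    # rect of plate
    r=cv2.minAreaRect(W[k][:,:2].astype(np.float32)); print('rect',r, 'ctr',c+(r[0][0]*X+r[0][1]*Y)/1000)
    sp=W[(W[:,2]>30)&(W[:,2]<45)]; print('spindle-ish',len(sp)); 
    f=(W[:,2]>24)
    if f.sum(): 
        w=W[f]; print('high pts', np.median(w,0), w.min(0),w.max(0))
E
```

```text
[ 0.45710555 -0.31798168  0.16628915] [-4.63076691e+01  3.13345526e+01  9.63351429e+01 -3.67644381e-02
  5.24161017e+01 -4.59615260e+01]
scene1 4150 11521 [0.64729844 0.14748683 0.18543302] [-0.52866421 -0.02820182  0.84836243] elev 58.034002470834736 az -176.94642636745468
rect ((-12.098167419433594, 17.635528564453125), (187.2766571044922, 205.4131317138672), 0.4310796558856964) ctr [0.63610994 0.16455058 0.17902806]
spindle-ish 62
high pts [-7.86711913 14.04878624 32.59979016] [-17.37552345   5.17519113  24.02321219] [73.81591523 26.99547474 43.13484112]
side1 2515 6462 [0.64479258 0.1572712  0.18178855] [-0.52738361 -0.02745422  0.8491836 ] elev 58.122984400800576 az -177.02002025512476
rect ((-7.436882019042969, 8.555145263671875), (204.59274291992188, 185.51654052734375), 89.65937805175781) ctr [0.63804108 0.16548646 0.17786115]
spindle-ish 34
high pts [-5.20732787  5.55690392 34.26338311] [-24.85063324  -4.66974318  24.1658289 ] [78.1359324  63.33418369 44.84366471]
```

View pics/c3.png

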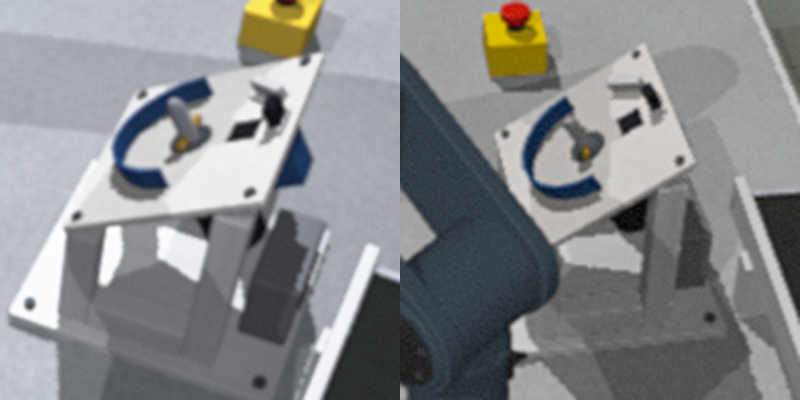

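Left crop: spindle tip at about scene pixel (450,156), brass pin ends at about (458,164) and (449,178). Right crop: pin at about side pixel (363,151). Now a cylinder fit and pin angle from the depth data.

```bash
cat > fit.py <<'E'
from h import *
from scipy.optimize import least_squares
az=np.radians(-177.0); el=np.radians(58); n=np.array([np.cos(el)*np.cos(az),np.cos(el)*np.sin(az),np.sin(el)])
X=np.array([0,0,1.])-n*n[2]; X/=np.linalg.norm(X); Y=np.cross(n,X); R=np.c_[X,Y,n]
def fit(t,c0=np.array([.637,.165,.1784])):
    im,d,p=load(t); v,u=np.mgrid[0:480,0:640]; P=pts(p,d,u,v); W=(P-c0)@R*1000
    hsv=cv2.cvtColor(im,cv2.COLOR_RGB2HSV)
    pl=(np.abs(W[...,2])<6)&(np.abs(W[...,0])<80)&(np.abs(W[...,1])<85)&(d>0)&(hsv[...,1]<40)&(hsv[...,2]>150); h0=np.median(W[...,2][pl])
    k=(d>0)&(W[...,2]-h0>14)&(W[...,2]-h0<35)&(np.hypot(W[...,0],W[...,1])<25); q=W[k]
    cam=(np.array(p['xyz'])-c0)@R; cd=cam[:2]/np.linalg.norm(cam[:2])
    f=lambda c:np.hypot(q[:,0]-c[0],q[:,1]-c[1])-8
    s=least_squares(f,np.median(q[:,:2],0)-cd*6,loss='soft_l1'); c=s.x
    foot=c0+R@np.array([c[0],c[1],h0+2])/1000
    print(t,'h0',h0,'n',k.sum(),'c',c,'rms',np.sqrt(np.mean(s.fun**2)),'shoulder',foot,'tip',foot+.04*n)
    b=(d>0)&(hsv[...,0]>10)&(hsv[...,0]<32)&(hsv[...,1]>90)&(np.hypot(W[...,0]-c[0],W[...,1]-c[1])<28)&(W[...,2]>-5)&(W[...,2]<25)
    vv,uu=np.nonzero(b)
    # ray onto pin top plane (9 above shoulder)
    r=ray(p,uu,vv)@R; o=cam*1000; 
    z=h0+2+9; Q=o+r*((z-o[2])/r[:,2])[:,None]; Q=Q[:,:2]-c
    print(' brass',len(uu),[ (int(a),int(e),*(x.round(1))) for a,e,x in list(zip(uu,vv,Q))[::max(1,len(uu)//14)]])
    if len(Q)>3:
        far=Q[np.hypot(*Q.T)>11]; a=np.arctan2(far[:,1],far[:,0]); print(' pin angle mod180',np.degrees(np.angle(np.mean(np.exp(2j*a)))/2), 'n',len(far))
E
python3 -c "
from fit import *
fit('scene1');fit('side1')"
```

```text
scene1 h0 0.9745892712508989 n 86 c [-0.77370421  0.59696044] rms 1.360950099199241 shoulder [0.63473939 0.16547931 0.18051259] tip [0.61357167 0.16436995 0.21443452]
 brass 41 [(457, 162, np.float64(2.2), np.float64(17.1)), (459, 162, np.float64(6.9), np.float64(15.8)), (458, 163, np.float64(5.7), np.float64(13.0)), (457, 164, np.float64(4.5), np.float64(10.2)), (459, 164, np.float64(9.2), np.float64(8.9)), (459, 165, np.float64(10.3), np.float64(5.5)), (453, 171, np.float64(3.2), np.float64(-11.3)), (452, 172, np.float64(2.0), np.float64(-14.1)), (450, 173, np.float64(-1.5), np.float64(-16.2)), (452, 173, np.float64(3.1), np.float64(-17.4)), (454, 173, np.float64(7.7), np.float64(-18.6)), (450, 174, np.float64(-0.3), np.float64(-19.6)), (452, 174, np.float64(4.3), np.float64(-20.7)), (454, 174, np.float64(8.8), np.float64(-21.9)), (450, 175, np.float64(0.8), np.float64(-22.9)), (452, 175, np.float64(5.4), np.float64(-24.1)), (449, 176, np.float64(-0.4), np.float64(-25.7)), (451, 176, np.float64(4.2), np.float64(-26.8)), (453, 176, np.float64(8.7), np.float64(-27.9)), (450, 177, np.
[... 465 characters left out ...]
t64(0.9), np.float64(-15.1)), (365, 149, np.float64(3.3), np.float64(-17.1)), (363, 150, np.float64(-2.3), np.float64(-16.5)), (364, 150, np.float64(0.1), np.float64(-18.4)), (365, 150, np.float64(2.5), np.float64(-20.4)), (363, 151, np.float64(-3.1), np.float64(-19.8)), (364, 151, np.float64(-0.7), np.float64(-21.8)), (365, 151, np.float64(1.7), np.float64(-23.7)), (366, 151, np.float64(4.1), np.float64(-25.7)), (363, 152, np.float64(-3.9), np.float64(-23.2)), (364, 152, np.float64(-1.5), np.float64(-25.1)), (365, 152, np.float64(0.8), np.float64(-27.1)), (363, 153, np.float64(-4.8), np.float64(-26.5)), (364, 153, np.float64(-2.4), np.float64(-28.5))]
 pin angle mod180 89.4950745014337 n 16
```

```bash
cat > go.py <<'E'
from fit import *
from scipy.spatial.transform import Rotation as Ro
def delta(pos,Rt,P0=None,R0=None):
    s=read_state(); P0=np.array(s['position']) if P0 is None else P0; R0=np.array(s['tcp_rot']).reshape(3,3) if R0 is None else R0
    return (R0.T@(np.array(pos)-P0)*1000).round(1), (Ro.from_matrix(R0.T@Rt).as_rotvec(degrees=True)/6).round(3)
RT=np.c_[Y,X,-n]
E
python3 - <<'E'
from go import *
S=np.array([.6352,.1658,.180])
P0=np.array([.459,-.315,.168]);R0=np.array([[0,1,0],[1,0,0],[0,0,-1.]])
print(RT); print(delta(S+.1*n-.04*Y,RT,P0,R0)); print(delta(S+.1*n-.04*Y,RT))
im,d,p=load('scene0'); hsv=cv2.cvtColor(im,cv2.COLOR_RGB2HSV)
v,u=np.nonzero((hsv[...,0]>105)&(hsv[...,0]<122)&(hsv[...,1]>170)); q=plane(p,u,v,.011)[:,:2]*1000-[458.5,-315]; r=np.hypot(*q.T); k=(r>47)&(r<58)
a=np.arctan2(*q[k].T[::-1]); z=np.exp(8j*a).mean(); print('tooth angle mod45',np.degrees(np.angle(z))/8,abs(z))
E
```

```text
[[-0.05233596  0.84688588  0.52919303]
 [ 0.99862953  0.04438341  0.02773383]
 [ 0.          0.52991926 -0.8480481 ]]
(array([438.1, 125.4, -96.8]), array([-5.332,  0.14 , -0.487]))
(array([438.4, 124.9, -97. ]), array([-5.335,  0.134, -0.506]))
tooth angle mod45 -10.557780435180403 0.842190792677114
```

>>> {"method": "apply_moves", "body": {
  "rows": [
    {"x":50,"y":14,"z":-40,"rx":0,"ry":0,"rz":0,"claw":0},
    {"x":100,"y":28,"z":-75,"rx":-0.6,"ry":0,"rz":0,"claw":0},
    {"x":150,"y":42,"z":-100,"rx":-1.3,"ry":0,"rz":-0.1,"claw":0},
    {"x":200,"y":56,"z":-110,"rx":-2,"ry":0,"rz":-0.2,"claw":0},
    {"x":250,"y":70,"z":-115,"rx":-2.8,"ry":0,"rz":-0.3,"claw":0},
    {"x":300,"y":84,"z":-115,"rx":-3.6,"ry":0.1,"rz":-0.4,"claw":0},
    {"x":350,"y":98,"z":-110,"rx":-4.4,"ry":0.1,"rz":-0.45,"claw":0},
    {"x":400,"y":112,"z":-105,"rx":-5.1,"ry":0.13,"rz":-0.49,"claw":0},
    {"x":438,"y":125,"z":-97,"rx":-5.33,"ry":0.14,"rz":-0.49,"claw":0},
    {"x":438,"y":125,"z":-97,"rx":-5.33,"ry":0.14,"rz":-0.49,"claw":0}
  ]
}}

```text
time_s: 2.48
position: [0.5828, 0.1276, 0.2643]
tcp_rot: [[-0.06, 0.847, 0.528], [0.998, 0.051, 0.032], [0.0, 0.529, -0.849]]
force: [-0.3, -0.3, -0.6]
opening: 1.0
grasp_force: 0.0
```

>>> {"method": "apply_moves", "body": {
  "rows": [
    {"x":0,"y":0,"z":0,"rx":0,"ry":0,"rz":0,"claw":0},
    {"x":0,"y":0,"z":0,"rx":0,"ry":0,"rz":0,"claw":0}
  ]
}}

```text
time_s: 2.72
position: [0.5839, 0.1225, 0.2651]
tcp_rot: [[-0.052, 0.847, 0.53], [0.999, 0.044, 0.028], [0.0, 0.53, -0.848]]
force: [0.1, -0.2, 0.3]
opening: 0.999
grasp_force: 0.0
```

```bash
python3 - <<'E'
from go import *
s=read_state();print(s['position'],s['joint_positions'],s['force'])
im,d,p=grab('wrist','wrist2'); cv2.imwrite('pics/wrist2.png',im[:,:,::-1])
print(delta(np.array([.6352,.1658,.180])+.1*n-.04*Y,RT))
fit('wrist2')
E
```

```text
[0.58393676 0.12246284 0.26514254] [  0.49288033  19.09224452 107.92491055   3.66705315  21.02308906
  -5.52233615] [ 0.1370768  -0.20196551  0.25620159]
(array([0.9, 0.1, 0.5]), array([ 0.004,  0.005, -0.008]))
wrist2 h0 0.2689832918858582 n 121 c [0.79778485 1.06495137] rms 0.1233980130044008 shoulder [0.63641917 0.16603597 0.18074697] tip [0.61525145 0.16492662 0.21466889]
 brass 398 [(322, 158, np.float64(-1.0), np.float64(22.5)), (324, 161, np.float64(0.3), np.float64(20.6)), (330, 163, np.float64(4.0), np.float64(19.4)), (322, 166, np.float64(-1.0), np.float64(17.5)), (328, 168, np.float64(2.8), np.float64(16.3)), (320, 171, np.float64(-2.3), np.float64(14.4)), (324, 173, np.float64(0.3), np.float64(13.2)), (329, 175, np.float64(3.5), np.float64(11.9)), (321, 178, np.float64(-1.6), np.float64(10.0)), (325, 180, np.float64(0.9), np.float64(8.8)), (319, 214, np.float64(-2.9), np.float64(-13.4)), (316, 217, np.float64(-4.9), np.float64(-15.4)), (323, 219, np.float64(-0.3), np.float64(-16.7)), (321, 222, np.float64(-1.6), np.float64(-18.8)), (319, 225, np.float64(-3.0), np.float64(-20.8))]
 pin angle mod180 84.96268280428636 n 339
```

View pics/wrist2.png

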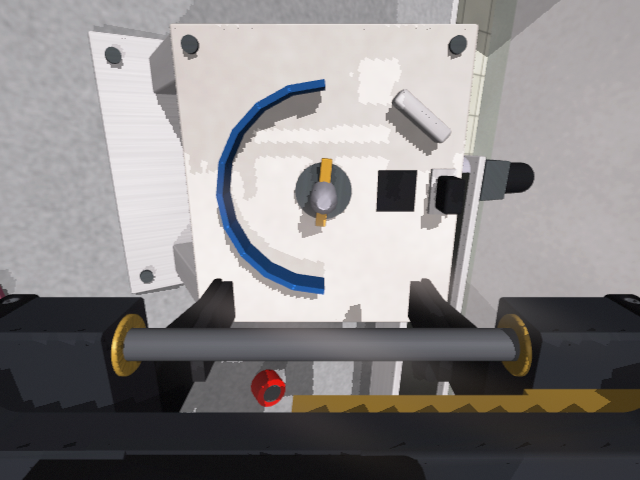

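Wrist view: spindle top at (323,190), brass pin from (326,160) to (321,225), rim on the left, sensor and deflector on the right. The fit is good: shoulder at (636.4,166.0,180.7) mm, pin at 85° in the head frame. J5 is rather low at 21°, so I'll check that the goal is within reach.

```bash
python3 - <<'E'
from go import *
J=np.radians([[30.273,82.152,67.69],[31.3346,96.335,52.416],[19.092,107.925,21.023]])
P=np.array([[.62436,.00013,.24666],[.457106,-.317982,.166289],[.583937,.122463,.265143]])
# joint 1 azimuth/offset: print r and az-J1
r=np.hypot(P[:,0],P[:,1]); print(r,np.degrees(np.arctan2(P[:,1],P[:,0]))-[-10.229,-46.308,.493])
off=r*np.sin(np.arctan2(P[:,1],P[:,0])-np.radians([-10.229,-46.308,.493])); print(off); rr=np.sqrt(r**2-off**2)
def fk(x,J):
    a=J[:,0];b=a+J[:,1];c=b+J[:,2]; return x[0]*np.sin(a)+x[1]*np.sin(b)+x[3]*np.sin(c), x[2]+x[0]*np.cos(a)+x[1]*np.cos(b)+x[3]*np.cos(c)
f=lambda x:np.r_[fk(x,J)[0]-rr,fk(x,J)[1]-P[:,2]]
s=least_squares(f,[.45,.4,.18,.3]); x=s.x; print(x,s.fun)
S=np.array([.6364,.1660,.1807])
for h in (.15,.1,.06,.045,.03,.02):
    T=S+h*n; q=np.hypot(T[0],T[1]); q=np.sqrt(q*q-off.mean()**2)
    g=least_squares(lambda j:np.r_[fk(x,np.array([[j[0],j[1],np.radians(148)-j[0]-j[1]]]))[0]-q,fk(x,np.array([[j[0],j[1],np.radians(148)-j[0]-j[1]]]))[1]-T[2]],np.radians([30,90])).x
    print(h,np.degrees(g),148-np.degrees(g.sum()))
E
```

```text
[0.62436001 0.55682892 0.59664027] [10.24092974 11.48391482 11.35138789]
[0.11100357 0.11086064 0.11743406]
[0.55620038 0.34424472 0.14862523 0.24570684] [-0.01630146  0.0156812   0.00188009  0.00529168  0.001335   -0.00662669]
0.15 [ 14.55468466 105.17189472] 28.27342062155695
0.1 [ 19.36890555 106.04247329] 22.588621163034446
0.06 [ 23.37491428 106.18047755] 18.444608177156823
0.045 [ 24.90322981 106.10383171] 16.992938486944894
0.03 [ 26.44254495 105.95722539] 15.600229658962917
0.02 [ 27.4739057  105.82069263] 14.7054016719581
```

Goal J5 is about 16°, which is in range. Back to the wheel, with a wrist look from a stand-off.

```bash
python3 - <<'E'
from go import *
P0=np.array([.6352,.1658,.180])+.1*n-.04*Y;R0=np.array([[0,1,0],[1,0,0],[0,0,-1.]])
for T in ([.54,0,.25],[.4587,-.355,.15]): print(delta(T,R0,P0,RT))
E
```

```text
(array([-120.6,  -50.9,  -14.3]), array([ 5.332, -0.14 ,  0.487]))
(array([-470.8, -188.5,   17.6]), array([ 5.332, -0.14 ,  0.487]))
```

>>> {"method": "apply_moves", "body": {
  "rows": [
    {"x":-50,"y":-20,"z":-20,"rx":0.5,"ry":0,"rz":0,"claw":0},
    {"x":-105,"y":-40,"z":-20,"rx":1.5,"ry":0,"rz":0.1,"claw":0},
    {"x":-160,"y":-65,"z":-15,"rx":2.5,"ry":0,"rz":0.2,"claw":0},
    {"x":-215,"y":-87,"z":-12,"rx":3.5,"ry":-0.1,"rz":0.3,"claw":0},
    {"x":-270,"y":-108,"z":-8,"rx":4.5,"ry":-0.1,"rz":0.4,"claw":0},
    {"x":-325,"y":-130,"z":-3,"rx":5.3,"ry":-0.14,"rz":0.49,"claw":0},
    {"x":-380,"y":-152,"z":4,"rx":5.33,"ry":-0.14,"rz":0.49,"claw":0},
    {"x":-430,"y":-172,"z":11,"rx":5.33,"ry":-0.14,"rz":0.49,"claw":0},
    {"x":-471,"y":-188.5,"z":17.5,"rx":5.33,"ry":-0.14,"rz":0.487,"claw":0},
    {"x":-471,"y":-188.5,"z":17.5,"rx":5.33,"ry":-0.14,"rz":0.487,"claw":0}
  ]
}}

```text
time_s: 4.03
position: [0.4568, -0.3594, 0.149]
tcp_rot: [[0.006, 1.0, 0.0], [1.0, -0.006, -0.001], [-0.001, 0.0, -1.0]]
force: [0.0, 0.1, 0.8]
opening: 1.0
grasp_force: 0.0
```

>>> {"method": "apply_moves", "body": {
  "rows": [
    {"x":0,"y":0,"z":0,"rx":0,"ry":0,"rz":0,"claw":0},
    {"x":0,"y":0,"z":0,"rx":0,"ry":0,"rz":0,"claw":0}
  ]
}}

```text
time_s: 4.28
position: [0.4584, -0.3543, 0.1504]
tcp_rot: [[-0.001, 1.0, 0.0], [1.0, 0.001, 0.0], [0.0, 0.0, -1.0]]
force: [-0.1, 0.3, -0.4]
opening: 0.999
grasp_force: 0.0
```

```bash
python3 - <<'E'
from go import *
s=read_state();print(s['position'],s['time_s'])
im,d,p=grab('wrist','wrist3'); hsv=cv2.cvtColor(im,cv2.COLOR_RGB2HSV)
v,u=np.nonzero((hsv[...,0]>105)&(hsv[...,0]<122)&(hsv[...,1]>170)&(hsv[...,2]>70)&(d>0)); P=pts(p,d,u,v); k=(abs(P[:,2]-.011)<.002)&(np.hypot(P[:,0]-.4587,P[:,1]+.315)<.065); q=P[k][:,:2]*1000
c,r=cv2.minEnclosingCircle(q.astype(np.float32)); print('disc',c,r,np.median(P[k][:,2]))
# hub: walls r=20
v,u=np.mgrid[0:480,0:640]; W=pts(p,d,u,v); k=(d>0)&(W[...,2]>.02)&(W[...,2]<.0535)&(np.hypot(W[...,0]-.4587,W[...,1]+.315)<.03); w=W[k]*1000
top=w[w[:,2]>50.5]; print('top',len(top),top.mean(0),cv2.minEnclosingCircle(top[:,:2].astype(np.float32)))
wall=w[w[:,2]<48]; print(len(wall)); s=least_squares(lambda c:np.hypot(wall[:,0]-c[0],wall[:,1]-c[1])-20,[458.7,-315],loss='soft_l1'); print('wall',s.x)
cc=s.x; rr=np.hypot(*(q-cc).T); a=np.arctan2(*(q-cc)[rr>47].T[::-1]); z=np.exp(8j*a).mean(); print('tooth',np.degrees(np.angle(z))/8,abs(z))
print(delta([*(cc/1000),.040],np.array([[0,1,0],[1,0,0],[0,0,-1.]])))
E
```

```text
[ 0.45843545 -0.35425898  0.15039326] 4.275
disc (458.13623046875, -313.10675048828125) 54.60526657104492 0.011674634012087237
top 1916 [ 458.43931761 -312.66113017   52.36232938] ((458.5616455078125, -313.4058837890625), 19.837465286254883)
320
wall [ 449.35350748 -305.42990257]
tooth -15.051821762269242 0.2568664522963408
(array([ 48.8,  -9.2, 110.4]), array([0.003, 0.001, 0.015]))
```

>>> {"method": "apply_moves", "body": {
  "rows": [
    {"x":41.5,"y":0,"z":40,"rx":0,"ry":0,"rz":0,"claw":0},
    {"x":41.5,"y":0,"z":80,"rx":0,"ry":0,"rz":0,"claw":0},
    {"x":41.5,"y":0,"z":105,"rx":0,"ry":0,"rz":0,"claw":0},
    {"x":41.5,"y":0,"z":110,"rx":0,"ry":0,"rz":0,"claw":0},
    {"x":41.5,"y":0,"z":110,"rx":0,"ry":0,"rz":0,"claw":0},
    {"x":41.5,"y":0,"z":110,"rx":0,"ry":0,"rz":0,"claw":170},
    {"x":41.5,"y":0,"z":110,"rx":0,"ry":0,"rz":0,"claw":170},
    {"x":41.5,"y":0,"z":110,"rx":0,"ry":0,"rz":0,"claw":170},
    {"x":41.5,"y":0,"z":110,"rx":0,"ry":0,"rz":0,"claw":170},
    {"x":41.5,"y":0,"z":110,"rx":0,"ry":0,"rz":0,"claw":170}
  ]
}}

```text
time_s: 5.58
position: [0.4583, -0.3138, 0.0399]
tcp_rot: [[-0.0, 1.0, 0.0], [1.0, 0.0, -0.0], [-0.0, 0.0, -1.0]]
force: [0.2, 0.6, -0.0]
opening: 0.512
grasp_force: 0.0
```

>>> {"method": "apply_moves", "body": {
  "rows": [
    {"x":0,"y":0,"z":0,"rx":0,"ry":0,"rz":0,"claw":170},
    {"x":0,"y":0,"z":-15,"rx":0,"ry":0,"rz":0,"claw":170},
    {"x":0,"y":0,"z":-45,"rx":0,"ry":0,"rz":0,"claw":170},
    {"x":0,"y":0,"z":-90,"rx":0,"ry":0,"rz":0,"claw":170},
    {"x":0,"y":0,"z":-130,"rx":0,"ry":0,"rz":0,"claw":170},
    {"x":0,"y":0,"z":-160,"rx":0,"ry":0,"rz":0,"claw":170},
    {"x":0,"y":0,"z":-160,"rx":0,"ry":0,"rz":0,"claw":170}
  ]
}}

```text
time_s: 6.45
position: [0.4594, -0.3147, 0.2029]
tcp_rot: [[-0.0, 1.0, 0.004], [1.0, 0.0, -0.005], [-0.005, 0.004, -1.0]]
force: [0.8, -0.1, -1.2]
opening: 0.457
grasp_force: 30.0
```

```bash
python3 - <<'E'
from go import *
s=read_state();print(s['position'],s['force'],s['moment'],s['grasp_force'],s['opening'])
im,d,p=grab('wrist','wrist4'); cv2.imwrite('pics/wrist4.png',im[:,:,::-1])
S=np.array([.6364,.1660,.1807]); P0=np.array([.4587,-.3135,.200]);R0=np.array([[0,1,0],[1,0,0],[0,0,-1.]])
for h in(.14,.100):print(delta(S+h*n,RT,P0,R0))
hsv=cv2.cvtColor(im,cv2.COLOR_RGB2HSV); T=np.array(s['position']);Rt=np.array(s['tcp_rot'])
v,u=np.nonzero((hsv[...,0]>105)&(hsv[...,0]<122)&(hsv[...,1]>170)&(d>0)); Q=(pts(p,d,u,v)-T)@Rt*1000
Q=Q[(Q[:,2]>15)&(Q[:,2]<50)];print(len(Q),np.median(Q,0)); k=np.abs(Q[:,2]-np.median(Q[:,2]))<3; print(cv2.minEnclosingCircle(Q[k][:,:2].astype(np.float32)),Q[k].max(0),Q[k].min(0))
E
```

```text
[ 0.4594406  -0.31472994  0.20287491] [ 0.81536171 -0.13979048 -1.21520001] [-0.02343578 -0.01014917  0.02720791] 29.970421005026964 0.4565799816710538
(array([475.6, 103.6, -99.4]), array([-5.332,  0.14 , -0.487]))
(array([476.7, 124.8, -65.5]), array([-5.332,  0.14 , -0.487]))
9047 [ 24.8657086  -10.60435077  28.20668054]
((0.8746738433837891, -0.0054591745138168335), 54.77387619018555) [55.44531122 47.8920614  31.16946256] [-53.63563894 -54.44615902  25.38604728]
```

View pics/wrist4.png

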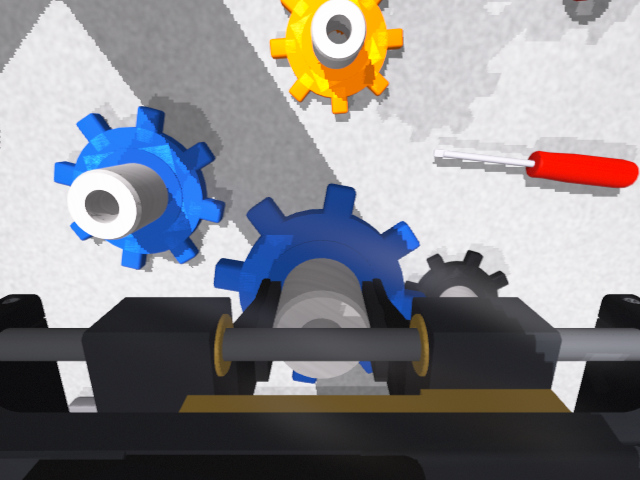

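Wrist view: the wheel is held centrally at about (320,290), with orange wheel, driver and the large blue wheel undisturbed. Carry it to the pre-insertion pose 140 mm up the axis.

>>> {"method": "apply_moves", "body": {
  "rows": [
    {"x":40,"y":10,"z":-35,"rx":0,"ry":0,"rz":0,"claw":170},
    {"x":90,"y":20,"z":-70,"rx":-0.4,"ry":0,"rz":0,"claw":170},
    {"x":142,"y":31,"z":-100,"rx":-1.2,"ry":0,"rz":-0.1,"claw":170},
    {"x":195,"y":42,"z":-115,"rx":-2,"ry":0,"rz":-0.2,"claw":170},
    {"x":250,"y":55,"z":-120,"rx":-2.8,"ry":0,"rz":-0.3,"claw":170},
    {"x":305,"y":67,"z":-120,"rx":-3.6,"ry":0.1,"rz":-0.4,"claw":170},
    {"x":360,"y":79,"z":-115,"rx":-4.4,"ry":0.1,"rz":-0.45,"claw":170},
    {"x":410,"y":90,"z":-105,"rx":-5,"ry":0.13,"rz":-0.48,"claw":170},
    {"x":450,"y":98,"z":-101,"rx":-5.33,"ry":0.14,"rz":-0.487,"claw":170},
    {"x":475.6,"y":103.6,"z":-99.4,"rx":-5.332,"ry":0.14,"rz":-0.487,"claw":170}
  ]
}}

```text
time_s: 7.75
position: [0.5591, 0.1637, 0.2956]
tcp_rot: [[-0.055, 0.851, 0.523], [0.999, 0.047, 0.028], [-0.0, 0.523, -0.852]]
force: [0.4, 0.0, -2.2]
opening: 0.457
grasp_force: 30.0
```

>>> {"method": "apply_moves", "body": {
  "rows": [
    {"x":0,"y":0,"z":0,"rx":0,"ry":0,"rz":0,"claw":170},
    {"x":0,"y":0,"z":25,"rx":0,"ry":0,"rz":0,"claw":170},
    {"x":0,"y":0,"z":45,"rx":0,"ry":0,"rz":0,"claw":170},
    {"x":0,"y":0,"z":50,"rx":0,"ry":0,"rz":0,"claw":170},
    {"x":0,"y":0,"z":50,"rx":0,"ry":0,"rz":0,"claw":170},
    {"x":0,"y":0,"z":50,"rx":0,"ry":0,"rz":0,"claw":170}
  ]
}}

```text
time_s: 8.5
position: [0.5881, 0.1629, 0.2573]
tcp_rot: [[-0.052, 0.847, 0.53], [0.999, 0.044, 0.028], [-0.0, 0.53, -0.848]]
force: [0.3, 0.5, -1.6]
opening: 0.458
grasp_force: 30.0
```

```bash
cat > st.py <<'E'
from go import *
S=np.array([.6364,.1660,.1807])
s=read_state(); T=np.array(s['position']); R0=np.array(s['tcp_rot']); F=np.array(s['force']); M=np.array(s['moment'])
w=(T-S)@R*1000; print('t',round(s['time_s'],2),'TCP in head',w.round(2),'F head',(F@R).round(2),'M head',(M@R).round(3),'rotvec err',Ro.from_matrix(RT.T@R0).as_rotvec(degrees=True).round(2),'J456',np.round(s['joint_positions'][3:],1),'grip',round(s['grasp_force'],1),s['opening'])
E
python3 - <<'E'
from st import *
im,d,p=grab('wrist','w5'); hsv=cv2.cvtColor(im,cv2.COLOR_RGB2HSV)
v,u=np.nonzero((hsv[...,0]>105)&(hsv[...,0]<122)&(hsv[...,1]>170)&(d>0)); Q=(pts(p,d,u,v)-T)@R0*1000
k=np.abs(Q[:,2]-28.3)<4; Q=Q[k&(np.hypot(*Q[:,:2].T)<60)]; print(np.median(Q[:,2]),cv2.minEnclosingCircle(Q[:,:2].astype(np.float32)))
r=np.hypot(*Q[:,:2].T); b=Q[(r>47)&(r<55)]; a=np.arctan2(b[:,1],b[:,0]); h,e=np.histogram(np.degrees(a)%360,72,(0,360)); print('tool-angle hist /5deg',h.tolist())
E
```

```text
t 8.5 TCP in head [-0.42 -0.55 90.62] F head [-0.56  0.49 -1.55] M head [ 0.016  0.516 -0.038] rotvec err [-0.02 -0.01  0.  ] J456 [-4.  20.7  6. ] grip 30.0 0.45776814969316926
28.065097191473146 ((0.7442229986190796, 0.302491158246994), 54.89565658569336)
tool-angle hist /5deg [82, 165, 163, 76, 0, 0, 0, 0, 0, 122, 144, 138, 33, 0, 0, 0, 0, 0, 15, 0, 8, 4, 0, 0, 0, 0, 0, 0, 0, 0, 3, 0, 0, 0, 0, 0, 8, 41, 51, 35, 0, 0, 0, 0, 0, 0, 0, 0, 0, 0, 0, 0, 0, 0, 21, 115, 120, 139, 0, 0, 0, 0, 0, 22, 141, 144, 107, 0, 0, 0, 0, 0]
```

Wheel is centred on the axis to within 0.3 mm, and its back face is about 51 mm off the shoulder. Slide on.

>>> {"method": "apply_moves", "body": {
  "rows": [
    {"x":0,"y":0,"z":5,"rx":0,"ry":0,"rz":0,"claw":170},
    {"x":0,"y":0,"z":10,"rx":0,"ry":0,"rz":0,"claw":170},
    {"x":0,"y":0,"z":14,"rx":0,"ry":0,"rz":0,"claw":170},
    {"x":0,"y":0,"z":17,"rx":0,"ry":0,"rz":0,"claw":170},
    {"x":0,"y":0,"z":20,"rx":0,"ry":0,"rz":0,"claw":170},
    {"x":0,"y":0,"z":20,"rx":0,"ry":0,"rz":0,"claw":170}
  ]
}}

```text
time_s: 9.3
position: [0.5989, 0.1638, 0.2396]
tcp_rot: [[-0.053, 0.847, 0.529], [0.999, 0.045, 0.028], [-0.0, 0.53, -0.848]]
force: [-0.0, -0.8, -2.4]
opening: 0.455
grasp_force: 30.0
```

```bash
python3 st.py
```

```text
t 9.3 TCP in head [-0.69 -0.19 69.83] F head [-1.32 -0.78 -2.01] M head [-0.082  0.454  0.026] rotvec err [ 0.03  0.01 -0.02] J456 [-4.3 18.8  6.3] grip 30.0 0.4545480155165968
```

>>> {"method": "apply_moves", "body": {
  "rows": [
    {"x":0,"y":0,"z":4,"rx":0,"ry":0,"rz":0,"claw":170},
    {"x":0,"y":0,"z":8,"rx":0,"ry":0,"rz":0,"claw":170},
    {"x":0,"y":0,"z":12,"rx":0,"ry":0,"rz":0,"claw":170},
    {"x":0,"y":0,"z":15,"rx":0,"ry":0,"rz":0,"claw":170},
    {"x":0,"y":0,"z":18,"rx":0,"ry":0,"rz":0,"claw":170},
    {"x":0,"y":0,"z":18,"rx":0,"ry":0,"rz":0,"claw":170}
  ]
}}

```text
time_s: 10.05
position: [0.6084, 0.1643, 0.2243]
tcp_rot: [[-0.053, 0.847, 0.529], [0.999, 0.045, 0.028], [-0.0, 0.53, -0.848]]
force: [1.0, -0.2, -1.5]
opening: 0.459
grasp_force: 30.0
```

```bash
python3 st.py
```

```text
t 10.05 TCP in head [-0.66 -0.21 51.83] F head [ 0.02 -0.21 -1.82] M head [ 0.039  0.476 -0.051] rotvec err [ 0.02  0.01 -0.02] J456 [-4.6 17.1  6.6] grip 30.0 0.45913774625119114
```

>>> {"method": "apply_moves", "body": {
  "rows": [
    {"x":0,"y":0,"z":1,"rx":0,"ry":0,"rz":0,"claw":170},
    {"x":0,"y":0,"z":2,"rx":0,"ry":0,"rz":0,"claw":170},
    {"x":0,"y":0,"z":2.5,"rx":0,"ry":0,"rz":0,"claw":170},
    {"x":0,"y":0,"z":2.5,"rx":0,"ry":0,"rz":0,"claw":170}
  ]
}}

```text
time_s: 10.55
position: [0.6097, 0.1644, 0.2225]
tcp_rot: [[-0.053, 0.847, 0.529], [0.999, 0.045, 0.028], [-0.0, 0.53, -0.848]]
force: [0.2, 0.1, -1.9]
opening: 0.46
grasp_force: 30.0
```

```bash
python3 st.py
```

```text
t 10.55 TCP in head [-0.52 -0.17 49.6 ] F head [-0.88  0.08 -1.71] M head [ 0.038  0.517 -0.009] rotvec err [-0.    0.01 -0.01] J456 [-4.7 16.9  6.7] grip 30.0 0.4597219237282203
```

No contact yet. Feel on in 1 mm steps.

>>> {"method": "apply_moves", "body": {
  "rows": [
    {"x":0,"y":0,"z":0.5,"rx":0,"ry":0,"rz":0,"claw":170},
    {"x":0,"y":0,"z":1,"rx":0,"ry":0,"rz":0,"claw":170},
    {"x":0,"y":0,"z":1,"rx":0,"ry":0,"rz":0,"claw":170}
  ]
}}

```text
time_s: 10.92
position: [0.6103, 0.1644, 0.2216]
tcp_rot: [[-0.053, 0.847, 0.529], [0.999, 0.045, 0.028], [-0.0, 0.53, -0.848]]
force: [0.4, 0.7, -1.4]
opening: 0.458
grasp_force: 30.0
```

```bash
python3 st.py
```

```text
t 10.93 TCP in head [-0.55 -0.2  48.54] F head [-0.35  0.68 -1.46] M head [ 0.048  0.502 -0.045] rotvec err [ 0.    0.01 -0.02] J456 [-4.7 16.8  6.7] grip 30.0 0.45779283713346014
```

>>> {"method": "apply_moves", "body": {
  "rows": [
    {"x":0,"y":0,"z":0.5,"rx":0,"ry":0,"rz":0,"claw":170},
    {"x":0,"y":0,"z":1,"rx":0,"ry":0,"rz":0,"claw":170},
    {"x":0,"y":0,"z":1,"rx":0,"ry":0,"rz":0,"claw":170}
  ]
}}

```text
time_s: 11.3
position: [0.6106, 0.1645, 0.2212]
tcp_rot: [[-0.053, 0.847, 0.529], [0.999, 0.045, 0.028], [-0.0, 0.53, -0.848]]
force: [-4.6, -0.1, 3.3]
opening: 0.457
grasp_force: 30.0
```

```bash
python3 st.py
```

```text
t 11.3 TCP in head [-0.48 -0.16 48.07] F head [-2.18  0.11  5.23] M head [-0.044  0.608 -0.012] rotvec err [-0.02  0.01 -0.02] J456 [-4.7 16.7  6.7] grip 30.0 0.45667160180720684
```

Contact on the pin: back face 9 mm short of home, about 7 N. Now turn lightly.

>>> {"method": "apply_moves", "body": {
  "rows": [
    {"x":0,"y":0,"z":0,"rx":0,"ry":0,"rz":-0.25,"claw":170},
    {"x":0,"y":0,"z":0,"rx":0,"ry":0,"rz":-0.5,"claw":170},
    {"x":0,"y":0,"z":0,"rx":0,"ry":0,"rz":-0.5,"claw":170}
  ]
}}

```text
time_s: 11.68
position: [0.6107, 0.1645, 0.2212]
tcp_rot: [[-0.098, 0.843, 0.53], [0.995, 0.098, 0.028], [-0.028, 0.53, -0.848]]
force: [-5.4, -0.5, 5.3]
opening: 0.456
grasp_force: 30.0
```

```bash
python3 st.py
```

```text
t 11.68 TCP in head [-0.39 -0.13 48.05] F head [-1.75 -0.21  7.33] M head [-0.04   0.618 -0.035] rotvec err [-0.03  0.01 -3.07] J456 [-4.7 16.7  3.6] grip 30.0 0.4556711672721372
```

>>> {"method": "apply_moves", "body": {
  "rows": [
    {"x":0,"y":0,"z":0,"rx":0,"ry":0,"rz":-0.25,"claw":170},
    {"x":0,"y":0,"z":0,"rx":0,"ry":0,"rz":-0.45,"claw":170},
    {"x":0,"y":0,"z":0,"rx":0,"ry":0,"rz":-0.45,"claw":170}
  ]
}}

```text
time_s: 12.05
position: [0.6107, 0.1646, 0.2213]
tcp_rot: [[-0.137, 0.837, 0.53], [0.989, 0.145, 0.028], [-0.053, 0.528, -0.848]]
force: [-5.8, -0.0, 5.2]
opening: 0.458
grasp_force: 30.0
```

```bash
python3 st.py
```

```text
t 12.05 TCP in head [-0.3  -0.1  48.04] F head [-2.14  0.28  7.47] M head [ 0.01   0.553 -0.077] rotvec err [-0.04  0.01 -5.77] J456 [-4.7 16.7  0.9] grip 30.0 0.4581116095163302
```

Not at +5.5°. Keep turning: the next candidates are about 28° and 50°.

>>> {"method": "apply_moves", "body": {
  "rows": [
    {"x":0,"y":0,"z":0,"rx":0,"ry":0,"rz":-0.5,"claw":170},
    {"x":0,"y":0,"z":0,"rx":0,"ry":0,"rz":-1,"claw":170},
    {"x":0,"y":0,"z":0,"rx":0,"ry":0,"rz":-1.5,"claw":170},
    {"x":0,"y":0,"z":0,"rx":0,"ry":0,"rz":-2,"claw":170},
    {"x":0,"y":0,"z":0,"rx":0,"ry":0,"rz":-2.5,"claw":170},
    {"x":0,"y":0,"z":0,"rx":0,"ry":0,"rz":-2.8,"claw":170},
    {"x":0,"y":0,"z":0,"rx":0,"ry":0,"rz":-2.8,"claw":170}
  ]
}}

```text
time_s: 12.92
position: [0.6109, 0.1645, 0.2207]
tcp_rot: [[-0.373, 0.762, 0.529], [0.905, 0.424, 0.028], [-0.203, 0.49, -0.848]]
force: [-2.5, -0.3, 0.7]
opening: 0.454
grasp_force: 30.0
```

```bash
python3 st.py
```

```text
t 12.93 TCP in head [-0.47 -0.15 47.46] F head [-1.72 -0.16  1.91] M head [-0.007  0.485 -0.029] rotvec err [-1.000e-02  1.000e-02 -2.253e+01] J456 [ -4.7  16.7 -15.8] grip 30.0 0.454194638360952
```

>>> {"method": "apply_moves", "body": {
  "rows": [
    {"x":0,"y":0,"z":0,"rx":0,"ry":0,"rz":-0.4,"claw":170},
    {"x":0,"y":0,"z":0,"rx":0,"ry":0,"rz":-0.6,"claw":170},
    {"x":0,"y":0,"z":0,"rx":0,"ry":0,"rz":-0.6,"claw":170}
  ]
}}

```text
time_s: 13.3
position: [0.6108, 0.1644, 0.2204]
tcp_rot: [[-0.42, 0.738, 0.529], [0.877, 0.479, 0.028], [-0.233, 0.476, -0.848]]
force: [0.2, -0.3, -1.4]
opening: 0.455
grasp_force: 30.0
```

```bash
python3 st.py
```

```text
t 13.3 TCP in head [-0.69 -0.28 47.21] F head [-0.55 -0.33 -1.31] M head [0.002 0.461 0.038] rotvec err [ 3.000e-02  1.000e-02 -2.609e+01] J456 [ -4.7  16.7 -19.4] grip 30.0 0.4550561766738949
```

It started dropping (axial force vanished, 0.9 mm in). Lower carefully.

>>> {"method": "apply_moves", "body": {
  "rows": [
    {"x":0,"y":0,"z":0.5,"rx":0,"ry":0,"rz":-0.15,"claw":170},
    {"x":0,"y":0,"z":1,"rx":0,"ry":0,"rz":-0.15,"claw":170},
    {"x":0,"y":0,"z":1.5,"rx":0,"ry":0,"rz":-0.15,"claw":170},
    {"x":0,"y":0,"z":1.5,"rx":0,"ry":0,"rz":-0.15,"claw":170}
  ]
}}

```text
time_s: 13.8
position: [0.6116, 0.1645, 0.2195]
tcp_rot: [[-0.431, 0.731, 0.529], [0.87, 0.493, 0.028], [-0.241, 0.472, -0.848]]
force: [-0.6, 0.2, -1.1]
opening: 0.458
grasp_force: 30.0
```

```bash
python3 st.py
```

```text
t 13.8 TCP in head [-0.55 -0.18 46.06] F head [-1.1   0.21 -0.62] M head [ 0.029  0.468 -0.003] rotvec err [ 0.000e+00  1.000e-02 -2.701e+01] J456 [ -4.8  16.6 -20.3] grip 30.0 0.4581941149219852
```

Free going. Continue towards home (TCP about 39.1).

>>> {"method": "apply_moves", "body": {
  "rows": [
    {"x":0,"y":0,"z":0.7,"rx":0,"ry":0,"rz":0,"claw":170},
    {"x":0,"y":0,"z":1.4,"rx":0,"ry":0,"rz":0,"claw":170},
    {"x":0,"y":0,"z":2.1,"rx":0,"ry":0,"rz":0,"claw":170},
    {"x":0,"y":0,"z":2.8,"rx":0,"ry":0,"rz":0,"claw":170},
    {"x":0,"y":0,"z":3,"rx":0,"ry":0,"rz":0,"claw":170},
    {"x":0,"y":0,"z":3,"rx":0,"ry":0,"rz":0,"claw":170}
  ]
}}

```text
time_s: 14.55
position: [0.6132, 0.1646, 0.217]
tcp_rot: [[-0.431, 0.731, 0.529], [0.869, 0.493, 0.028], [-0.241, 0.472, -0.848]]
force: [-1.0, -0.4, -1.9]
opening: 0.459
grasp_force: 30.0
```

```bash
python3 st.py
```

```text
t 14.55 TCP in head [-0.53 -0.18 43.08] F head [-1.92 -0.37 -1.08] M head [0.036 0.462 0.019] rotvec err [-0.000e+00  1.000e-02 -2.702e+01] J456 [ -4.8  16.3 -20.2] grip 30.0 0.4593685869869954
```

>>> {"method": "apply_moves", "body": {
  "rows": [
    {"x":0,"y":0,"z":0.7,"rx":0,"ry":0,"rz":0,"claw":170},
    {"x":0,"y":0,"z":1.4,"rx":0,"ry":0,"rz":0,"claw":170},
    {"x":0,"y":0,"z":2,"rx":0,"ry":0,"rz":0,"claw":170},
    {"x":0,"y":0,"z":2,"rx":0,"ry":0,"rz":0,"claw":170}
  ]
}}

```text
time_s: 15.05
position: [0.6142, 0.1647, 0.2152]
tcp_rot: [[-0.431, 0.731, 0.529], [0.87, 0.493, 0.028], [-0.241, 0.472, -0.848]]
force: [-0.3, -0.0, -2.2]
opening: 0.457
grasp_force: 30.0
```

```bash
python3 st.py
```

```text
t 15.05 TCP in head [-0.55 -0.18 41.03] F head [-1.47 -0.02 -1.71] M head [ 0.01   0.476 -0.022] rotvec err [ 0.000e+00  1.000e-02 -2.701e+01] J456 [ -4.8  16.1 -20.2] grip 30.0 0.45738694397419094
```

>>> {"method": "apply_moves", "body": {
  "rows": [
    {"x":0,"y":0,"z":0.6,"rx":0,"ry":0,"rz":0,"claw":170},
    {"x":0,"y":0,"z":1.2,"rx":0,"ry":0,"rz":0,"claw":170},
    {"x":0,"y":0,"z":1.5,"rx":0,"ry":0,"rz":0,"claw":170},
    {"x":0,"y":0,"z":1.5,"rx":0,"ry":0,"rz":0,"claw":170}
  ]
}}

```text
time_s: 15.55
position: [0.615, 0.1647, 0.214]
tcp_rot: [[-0.431, 0.731, 0.529], [0.869, 0.493, 0.028], [-0.241, 0.472, -0.848]]
force: [-0.4, 0.6, -3.7]
opening: 0.459
grasp_force: 30.0
```

```bash
python3 st.py
```

```text
t 15.55 TCP in head [-0.54 -0.19 39.57] F head [-2.3   0.63 -2.95] M head [ 0.043  0.498 -0.   ] rotvec err [ 0.000e+00  1.000e-02 -2.702e+01] J456 [ -4.9  16.  -20.2] grip 30.0 0.458949519885486
```

>>> {"method": "apply_moves", "body": {
  "rows": [
    {"x":0,"y":0,"z":0.4,"rx":0,"ry":0,"rz":0,"claw":170},
    {"x":0,"y":0,"z":0.8,"rx":0,"ry":0,"rz":0,"claw":170},
    {"x":0,"y":0,"z":0.8,"rx":0,"ry":0,"rz":0,"claw":170}
  ]
}}

```text
time_s: 15.92
position: [0.6153, 0.1647, 0.2136]
tcp_rot: [[-0.431, 0.731, 0.529], [0.869, 0.493, 0.028], [-0.241, 0.472, -0.848]]
force: [-2.2, -0.3, 2.9]
opening: 0.46
grasp_force: 30.0
```

```bash
python3 st.py
```

```text
t 15.93 TCP in head [-0.51 -0.16 39.12] F head [-0.36 -0.17  3.68] M head [0.015 0.54  0.016] rotvec err [-1.000e-02  1.000e-02 -2.702e+01] J456 [ -4.9  16.  -20.1] grip 30.0 0.4597437407720146
```

Home contact at exactly 9 mm below the pin contact, about 5 N. Release and back out along the axis.

>>> {"method": "apply_moves", "body": {
  "rows": [
    {"x":0,"y":0,"z":0,"rx":0,"ry":0,"rz":0,"claw":80},
    {"x":0,"y":0,"z":0,"rx":0,"ry":0,"rz":0,"claw":80},
    {"x":0,"y":0,"z":0,"rx":0,"ry":0,"rz":0,"claw":80},
    {"x":0,"y":0,"z":0,"rx":0,"ry":0,"rz":0,"claw":80},
    {"x":0,"y":0,"z":-5,"rx":0,"ry":0,"rz":0,"claw":80},
    {"x":0,"y":0,"z":-20,"rx":0,"ry":0,"rz":0,"claw":80},
    {"x":0,"y":0,"z":-45,"rx":0,"ry":0,"rz":0,"claw":80},
    {"x":0,"y":0,"z":-75,"rx":0,"ry":0,"rz":0,"claw":80},
    {"x":0,"y":0,"z":-100,"rx":0,"ry":0,"rz":0,"claw":80},
    {"x":0,"y":0,"z":-100,"rx":0,"ry":0,"rz":0,"claw":80}
  ]
}}

```text
time_s: 17.18
position: [0.5623, 0.1622, 0.3009]
tcp_rot: [[-0.431, 0.728, 0.533], [0.869, 0.493, 0.029], [-0.242, 0.476, -0.846]]
force: [0.1, 0.5, -0.2]
opening: 0.69
grasp_force: 0.0
```

```bash
python3 - <<'E'
from st import *
im,d,p=grab('wrist','w6'); grab('scene','scene9'); grab('side','side9'); hsv=cv2.cvtColor(im,cv2.COLOR_RGB2HSV)
v,u=np.mgrid[0:480,0:640]; W=(pts(p,d,u,v)-S)@R*1000; rr=np.hypot(W[...,0],W[...,1])
k=(d>0)&(hsv[...,0]>105)&(hsv[...,0]<122)&(hsv[...,1]>150)&(rr<56)&(rr>24); print('disc face height (want 11)',k.sum(),np.percentile(W[k][:,2],[10,50,90]))
Q=W[k]; A=np.c_[Q[:,:2],np.ones(len(Q))]; print('tilt',np.linalg.lstsq(A,Q[:,2],rcond=None)[0])
k=(d>0)&(rr<22)&(W[...,2]>45)&(W[...,2]<60); print('hub end (want 52)',k.sum(),np.median(W[k],0))
a=load('scene9')[0]; A=cv2.resize(a[100:430,200:560],(545,500)); B=im[:300:,150:500]; B=cv2.resize(B,(255,219)); c=np.zeros((500,800,3),np.uint8); c[:,:545]=A; c[:219,545:]=B
cv2.imwrite('pics/fin.png',c[:,:,::-1])
E
```

```text
t 17.18 TCP in head [7.8000e-01 7.0000e-02 1.4122e+02] F head [-0.01  0.45 -0.18] M head [ 0.062  0.292 -0.051] rotvec err [ -0.27  -0.03 -27.03] J456 [ -3.4  25.9 -21.5] grip 0.0 0.6902160692838132
disc face height (want 11) 7241 [10.04846781 11.06019946 12.12083375]
tilt [-4.22784231e-03 -7.29738580e-03  1.12412682e+01]
hub end (want 52) 2186 [-1.59140547  2.19883944 51.81736028]
```

View pics/fin.png

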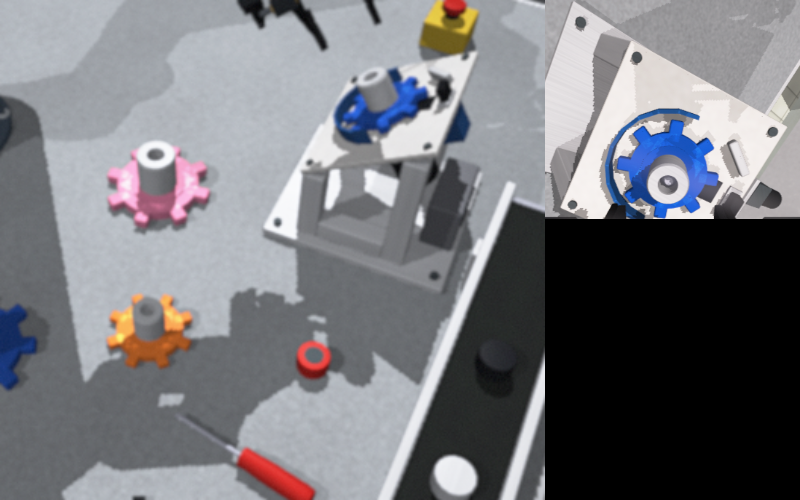

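The wheel sits flat on the head: disc face at 11.1 mm and hub end at 51.8 mm above the shoulder. The arm is clear and the other items are undisturbed.

```bash
python3 -c "
from rig import *
print(hand_in())"
```

```text
the job is handed in; nothing more can be done
None
```

The smaller blue wheel is fitted on the spindle, slot over the cross pin, released and fully home on the shoulder; the highest contact force I read was about 9 N, the orange wheel, puck and screwdriver show no movement in the last picture, and I handed in at about 17 s.

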